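Put the mallet away standing on its head

TASK

The wooden mallet has been left lying on the table: put it away in the big empty bay of the tool tray, standing on its head with the handle straight up. Pinch its handle near the free end and lift it level, well clear of the table; then, with the fingers still pointing down, ease the pinch just enough for the head to swing down and hang below the fingers, pinch it firmly again so that it hangs still, set it gently on the bay's floor and let go. Leave the notebook, the glue bottle and the sanding block where they are.

Things in the scene. Friction and masses are not known exactly. Their poses are not given: they have to be found in the camera images.
- mallet: Beech mallet, 215 mm long, 0.3 to 0.42 kg: head with black rubber faces and brass bands, pale flat-sided handle 140 mm long, 22 mm wide, 26 mm deep. Starts lying flat, handle level, axis 32 mm up, free end towards the robot within 30 degrees. Origin: middle of the head's underside as it lies. x: along the handle to its free end (up when it stands); y: across the 22 mm width.
- mallet_grip (a point): Pinch point on the handle's axis, 30 mm from its free end. Pinched here across y, the mallet stays level above about 30 to 55 N a finger (22 mm pads; mass and friction vary); eased, it turns in the fingers bit by bit, hangs within 10 degrees of plumb by 10 to 20 N and slips out below about 3 N. The wood is hard: 0.1 mm of opening changes the pinch by about 6 N, so ease by tenths of a mm.
- mallet_head (a point): Middle of the mallet's head (75 mm along the handle, 115 mm between the striking faces, which look along y, 64 mm thick), 147.5 mm from mallet_grip; the balance point is 13 mm from here towards the handle.
- mallet_foot (a point): Middle of the head's flat end away from the handle, 115 x 64 mm, on which the mallet is to stand; 37.5 mm from mallet_head, 185 mm from mallet_grip.
- tray: Plywood tool tray fixed to the table, 172 mm (x) by 278 mm (y), walls 6 mm thick and 30 mm high, floor 6 mm thick. A cross wall makes two bays: a big one, cork-lined and empty, at its +y end; a small one, 160 x 100 mm, with glue bottle and sanding block, at its -y end. Origin: centre of its underside. Yaw within 17 degrees; tray and mallet may swap sides of the table.
- bay (a point): Centre of the big bay's floor, 6 mm above the table, 53 mm from the tray's origin along its +y. The bay is 160 x 160 mm inside, so the mallet's foot fits turned any way; its walls rise 24 mm above its floor. Axes as the tray's.
- glue_bottle: White glue bottle with a blue band and an orange nozzle, 48 mm across and 112 mm high, standing loose in the tray's small bay (floor 6 mm above the table). Origin: centre of its underside.
- sanding_block: Cork sanding block, 60 x 85 x 28 mm, lying loose in the tray's small bay. Origin: centre of its underside.
- notebook: Small wood-covered notebook made up like a camera, 110 mm (its x) by 76 mm (its y), 17 mm high, with ring binding, lying loose on the table between the mallet and the tray. Origin: centre of its underside.
Things that resemble listed ones, but are neither listed nor needed, are in the scene too. There is more than one size of the mallet; the job needs the middle-sized.

How it is judged:
On the way, in this order (a step that is already met when the one before it is completed fails the run):
1. the mallet is lifted clear of the table (middle of its head over 70 mm up) and still roughly level (handle within 38 degrees of level) (height (world z) of mallet_head above 0.07 m and angle between mallet's own x axis and vertical above 0.9 rad and contact force between the fingers and mallet above 5 N), for 0.1 s.
2. the fingers still pointing down, the mallet hangs still, head down, from the firmly closed fingers, clear of the tray and the table (foot over 35 mm up) (angle between mallet's own x axis and vertical below 0.4 rad and height (world z) of mallet_grip above 0.2 m and height (world z) of mallet_foot above 0.035 m and angle between the grasp point's own z axis and vertical above 2.3 rad and angular speed of mallet below 0.6 rad/s and contact force between the fingers and mallet above 30 N), for 0.25 s.
At the end, for the whole second after the job is handed in: The mallet stands at rest on its head on the floor of the tray's big bay (foot within 6 mm of the floor's height, its middle within 55 mm of the bay's centre), handle up within 0.08 rad of vertical, released (angle between mallet's own x axis and vertical below 0.08 rad and horizontal distance between mallet_foot and bay below 0.055 m and z of mallet_foot in the frame of bay between -0.004 and 0.006 m and height (world z) of mallet_grip above 0.18 m and linear speed of mallet below 0.02 m/s); the robot touches nothing.
It fails at once if the mallet is slammed into the tray (over 120 N) (contact force between mallet and tray above 120 N).
It fails at once if the mallet is dropped: it falls faster than 0.5 m/s (about 13 mm of free fall) with no finger on it (contact force between the fingers and mallet below 0.2 N and linear speed of mallet above 0.5 m/s).
It fails at once if the notebook is moved by more than 30 mm (distance of notebook from where it was at the start of the episode above 0.03 m).
It fails at once if the glue bottle is moved by more than 30 mm (distance of glue_bottle from where it was at the start of the episode above 0.03 m).
It fails at once if the sanding block is moved by more than 30 mm (distance of sanding_block from where it was at the start of the episode above 0.03 m).
It also fails if it takes over 51 s, if anything falls off the work surface, if the arm or the gripper's body presses on something with over 40 N, if the wrist force passes 120 N, or if a joint passes its speed limit or range.

ROBOT

A 6-joint arm with a two-finger parallel gripper is mounted at the origin on the work surface. World frame = base frame: x ahead of the robot, y to its left, z up, the work surface at z = 0. Lengths are in m, angles in rad, forces in N, time in s.
With the tool pointing down it reaches from about 0.275 to 0.825 m from the base axis. Payload 4.9 kg.
Tool frame: the origin (TCP) lies midway between the tips of the shut fingers; the grasp point (between the pads) lies 19 mm behind it (bot.grip_depth is the distance from the TCP to the grasp point, in m); z points along the fingers, y is the line along which they close (so a half turn about z gives the same grasp; the last joint's range is limited). The gripper opens to 85 mm and grips with 20 to 120 N. Pads are 22 mm wide; open, the fingers measure 114 mm over their backs; the gripper's body (76 mm by 85 mm) begins 54 mm behind the grasp point. The pads swing forward as they close: fully open they stand 13 mm farther back than shut.
Start: joints at [1.025, 0.326, -0.193, 1.052, 0, 1.437], TCP at [0.22, 0.504, 0.202] pointing down, gripper open.
Joint ranges: [-2.65, 2.65], [-0.97, 1.79], [-1.3, 1.35], [-1.93, 2.1], [-1.47, 1.37], [-3.14, 3.14]. Speed limits (rad/s): [2.57, 2.57, 3.14, 3.14, 3.14, 3.14].

INTERFACE

Orientations are given as a unit quaternion [w, x, y, z].
In Python, from cell import bot gives the robot as it stands. Calls block until the motion is done:
- bot.move_pose(position, orientation): joint-space move of the TCP to a pose.
- bot.move_linear(position, speed=0.15, rotation=None, until_force=None): straight line of the TCP; rotation=None keeps the orientation; speed is the mean speed in m/s. With until_force (N) it stops when the force on the tool has changed by that much, and returns True; else False.
- bot.goto_joints(angles): joint-space move.
- bot.set_gripper(opening, grasp_force=None): opening from 0.0 (shut) to 1.0 (fully open); grasp_force is the grip in N (None keeps the last); returns when the fingers have stopped.
- bot.wait(seconds).
- bot.solve_ik(position, orientation): joint angles nearest the present ones, or None.
- bot.camera(name): name is "side" or "top"; returns the picture (480x640x3 uint8, red, green, blue); there is no depth.
- bot.calibration(name): a dict with "mtx" (3x3 intrinsics, pixels), "k1" (the pictures are not rectified: a ray, as slopes to the right and down, at radius r is drawn at 1 + k1 r^2 times it, then the intrinsics apply), "extrinsics" (4x4, takes a point from world to camera coordinates). Camera axes: x right, y down, z forward; pixel columns grow to the right and rows downward; lengths in m; the calibration is good to about 2 mm. A picture is of the moment at which its call begins. calibration takes no time and is no camera call.
A pose or a line that the arm cannot do raises bot.PlanningError and nothing moves.
- bot.close_job(): hands the job in; it is judged then, once.
Trained networks look in the newest picture that a camera, given by its name, has taken for a name from the list of things; names that differ only in an ending like _2 or _b are one class to them, and where a whole thing is asked for, a point or a joint stands for the part that bears it (a point fixed in the world has none). Each returns a list of dicts, best first, with "confidence" (0 to 1); they miss things now and then, are a little off and sometimes report something else, mostly with a low value. They report only what shows in the picture. A call takes as long as a camera call. They do not tell look-alikes from the thing itself.
- bot.search_frame(camera, thing): "bbox" ([left, top, width, height] in pixels, round what is visible of it).
Readings, each from a call of its own:
- bot.read_clock(): time.
- bot.read_joint_positions(): joint angles.
- bot.read_joint_vel(): joint speeds.
- bot.read_joint_efforts(): joint torques, N m.
- bot.read_position(): TCP position.
- bot.read_tool_rot(): TCP orientation.
- bot.read_ft_force(): force on the tool from outside, world axes, zero at the start.
- bot.read_moment(): the same for the moment, N m.
- bot.read_gripper_width(): opening from 0.0 (shut) to 1.0 (fully open).
- bot.read_finger_force(): force on a finger pad.
Only numpy, scipy, OpenCV 4.12 (cv2) and the standard library are available. Lean on these libraries where they do the work, as an engineer would, in place of code of your own. Each camera call takes 0.05 s, during which the arm holds its last target. There are 200 camera calls.

## Working session

There is one attempt and no reset: what is moved stays moved. The work goes in short steps, each a Python script; the robot and the scene stay as the last script left them, time stands still between calls to the robot, and variables do not carry over. Pictures are saved under pics/ and viewed, at most 13 in all, crops included, and the job is handed in when it is done.

```bash
ls; mkdir -p pics; cat > h.py <<'E'
import numpy as np, cv2
from cell import bot
def ray(cam,px):
    c=bot.calibration(cam); K=np.array(c["mtx"]); E=np.array(c["extrinsics"])
    d=np.array([(px[0]-K[0,2])/K[0,0],(px[1]-K[1,2])/K[1,1]]); u=d.copy()
    for _ in range(30): u=d/(1+c["k1"]*(u@u))
    R=E[:3,:3]; o=-R.T@E[:3,3]; return o,R.T@np.array([u[0],u[1],1])
def onz(cam,px,z):
    o,d=ray(cam,px); return o+d*(z-o[2])/d[2]
def proj(cam,p):
    c=bot.calibration(cam); K=np.array(c["mtx"]); E=np.array(c["extrinsics"])
    q=E[:3,:3]@np.array(p)+E[:3,3]; u=q[:2]/q[2]; u=u*(1+c["k1"]*(u@u))
    return K[:2,:2]@u+K[:2,2]
def snap(cam,fn):
    im=bot.camera(cam); cv2.imwrite(fn,cv2.cvtColor(np.asarray(im),cv2.COLOR_RGB2BGR)); return im
E
python3 - <<'E'
from h import *
for c in ("top","side"):
    snap(c,f"pics/{c}0.png"); E=bot.calibration(c); print(c,-np.array(E["extrinsics"])[:3,:3].T@np.array(E["extrinsics"])[:3,3],E["k1"])
    for t in ("mallet","tray","notebook","glue_bottle","sanding_block"):
        print(t,[(np.round(d["bbox"]).tolist(),round(d["confidence"],2)) for d in bot.search_frame(c,t)])
E
```

```text
pics
top [0.39893943 0.01033307 1.14532178] -0.22131315937483903
mallet [([418.0, 166.0, 78.0, 116.0], 0.86), ([356.0, 242.0, 55.0, 92.0], 0.78), ([116.0, 296.0, 154.0, 109.0], 0.6)]
tray [([113.0, 134.0, 158.0, 106.0], 0.77)]
notebook [([306.0, 154.0, 41.0, 62.0], 0.97)]
glue_bottle [([218.0, 146.0, 26.0, 34.0], 0.87)]
sanding_block [([113.0, 132.0, 158.0, 105.0], 0.33)]
side [0.35516703 0.61138171 0.71708673] -0.1376012452823175
mallet [([348.0, 192.0, 85.0, 55.0], 0.98), ([371.0, 301.0, 123.0, 179.0], 0.97), ([292.0, 126.0, 111.0, 64.0], 0.96)]
tray [([125.0, 282.0, 187.0, 198.0], 0.69)]
notebook [([237.0, 227.0, 70.0, 47.0], 0.57)]
glue_bottle [([204.0, 280.0, 35.0, 55.0], 0.72)]
sanding_block [([239.0, 298.0, 56.0, 56.0], 0.86)]
```

View pics/top0.png

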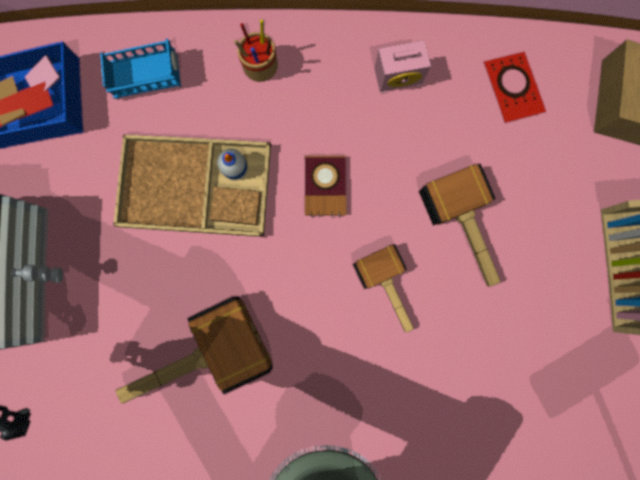

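View pics/side0.png

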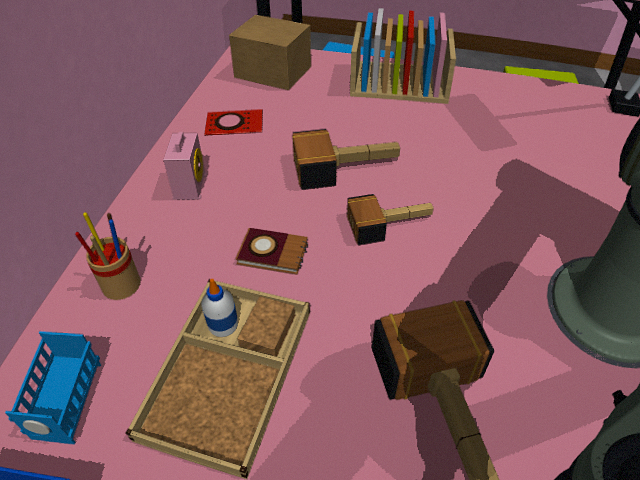

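The top view shows three mallets: medium-sized at (457,195) with its handle to (493,280), small at (380,267), large at (230,345). The tray spans (115–270, 135–237), with the big bay on the left (+y) side. I'll crop to measure.

```bash
python3 - <<'E'
from h import *
im=cv2.imread("pics/top0.png")
a=cv2.resize(im[155:295,405:510],None,fx=4,fy=4,interpolation=cv2.INTER_CUBIC)
b=cv2.resize(im[125:245,105:280],None,fx=2.2,fy=2.2,interpolation=cv2.INTER_CUBIC)
o=np.zeros((560,810,3),np.uint8); o[:560,:420]=a; o[:b.shape[0],420:420+b.shape[1]]=b
cv2.imwrite("pics/crop.png",o[:, :800])
# handle segmentation: pale yellow colour
hsv=cv2.cvtColor(im,cv2.COLOR_BGR2HSV); print(hsv[255,480],hsv[190,460],hsv[250,520],hsv[200,425])
m=((hsv[...,0]>12)&(hsv[...,0]<35)&(hsv[...,1]>60)).astype(np.uint8)
n,l,s,_=cv2.connectedComponentsWithStats(m); k=l[193,457]; print(s[k])
ys,xs=np.where(l==k); print(cv2.minAreaRect(np.c_[xs,ys].astype(np.float32)))
for y in range(160,290,6):
    r=xs[ys==y]; print(y,(r.min(),r.max()) if len(r) else None,end=' ')
E
```

```text
[ 20 122 159] [ 14 174 144] [175  90 204] [ 83 107  19]
[ 426  165   74  121 3367]
((474.1379699707031, 227.65518188476562), (118.96363830566406, 58.30005645751953), 66.80140686035156)
160 None 166 (np.int64(470), np.int64(478)) 172 (np.int64(457), np.int64(482)) 178 (np.int64(443), np.int64(484)) 184 (np.int64(428), np.int64(486)) 190 (np.int64(427), np.int64(488)) 196 (np.int64(430), np.int64(490)) 202 (np.int64(434), np.int64(488)) 208 (np.int64(436), np.int64(473)) 214 (np.int64(438), np.int64(474)) 220 (np.int64(441), np.int64(474)) 226 (np.int64(463), np.int64(477)) 232 (np.int64(466), np.int64(479)) 238 (np.int64(468), np.int64(482)) 244 (np.int64(471), np.int64(484)) 250 (np.int64(473), np.int64(487)) 256 (np.int64(475), np.int64(489)) 262 (np.int64(478), np.int64(492)) 268 (np.int64(481), np.int64(494)) 274 (np.int64(483), np.int64(497)) 280 (np.int64(486), np.int64(499)) 286 None
```

View pics/crop.png

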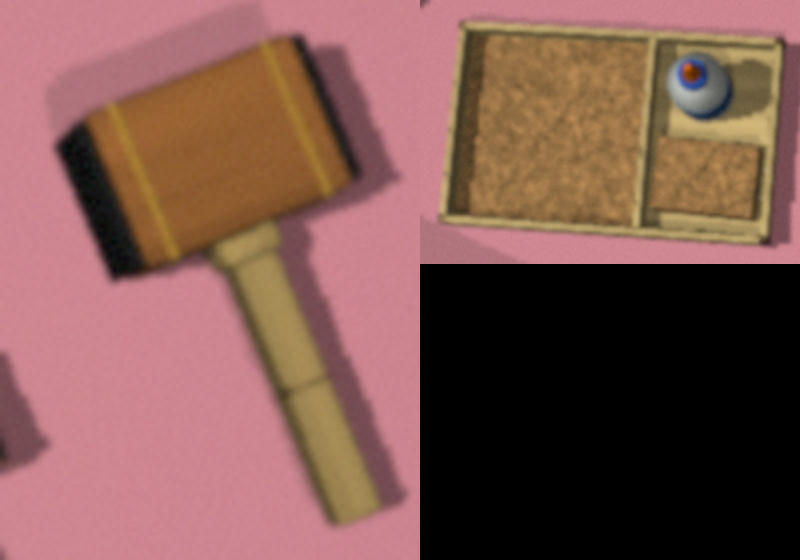

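```bash
python3 - <<'E'
from h import *
im=cv2.imread("pics/top0.png")
rows=np.arange(228,278); hsv=cv2.cvtColor(im,cv2.COLOR_BGR2HSV)
m=((hsv[...,0]>12)&(hsv[...,0]<35)&(hsv[...,1]>60))
R=[];L=[]
for y in rows:
    x=np.where(m[y,455:505])[0]+455; R.append(onz("top",(x.max()+.5,y),.045)[:2]); L.append(onz("top",(x.min()-.5,y),.032)[:2])
for P in (R,L):
    P=np.array(P); c=P.mean(0); d=np.linalg.svd(P-c)[2][0]; d*= -np.sign(d[0]); print(c,d,np.degrees(np.arctan2(d[1],d[0])))
    n=np.array([-d[1],d[0]]); print(P@n@np.ones(len(P))/len(P))
c=lambda u,v:(405+u/4-.4,155+v/4-.4)
print("end R,L",onz("top",c(382,507),.045),onz("top",c(331,524),.045))
print("head top handle-side edge",onz("top",c(355,178),.064),onz("top",c(178,260),.064), "far",onz("top",c(300,36),.064),onz("top",c(110,106),.064))
t=lambda u,v:(105+u/2.2-.3,125+v/2.2-.3)
T=[onz("top",t(*p),.030) for p in ((42,23),(362,39),(350,240),(22,219))]
T=np.array(T)[:,:2]; print(T,[np.linalg.norm(T[i]-T[i-1]) for i in range(4)])
y=(T[0]+T[3]-T[1]-T[2]); y/=np.linalg.norm(y); print("tray",T.mean(0),"bay",T.mean(0)+.053*y,"yaw",np.degrees(np.arctan2(-y[0],y[1])))
for b in ([306,154,41,62],): print("notebook",onz("top",(b[0],b[1]),.017),onz("top",(b[0]+b[2],b[1]+b[3]),.017))
print("big mallet bbox",onz("top",(190,296),.09),onz("top",(270,405),.09))
print(bot.read_finger_force(),bot.read_gripper_width(),bot.read_tool_rot(),bot.read_clock())
E
```

```text
[ 0.47211428 -0.28893423] [-0.92184077 -0.38756883] -157.1966909118842
0.4493281334917664
[ 0.47270595 -0.26481366] [-0.92061148 -0.39047985] -157.0156398748686
0.42837263938571135
end R,L [ 0.42033368 -0.31046494  0.045     ] [ 0.41263325 -0.28671899  0.045     ]
head top handle-side edge [ 0.56634422 -0.29412046  0.064     ] [ 0.52819805 -0.21306067  0.064     ] far [ 0.63017767 -0.27005617  0.064     ] [ 0.59634411 -0.18313437  0.064     ]
[[0.68457941 0.38333517]
 [0.66991409 0.10877111]
 [0.50222121 0.11484791]
 [0.51694555 0.3918049 ]] [np.float64(0.16784768802308003), np.float64(0.27495544156388885), np.float64(0.16780294075747218), np.float64(0.2773481260213318)]
tray [0.59341506 0.24968977] bay [0.59623534 0.30261468] yaw -3.050313293303915
notebook [0.65182894 0.04162138 0.017     ] [ 0.53772404 -0.03473028  0.017     ]
big mallet bbox [0.38915968 0.23362384 0.09      ] [0.20695949 0.09497698 0.09      ]
0.0 1.0007183347661814 [1.18441681e-05 2.04466472e-01 9.78873568e-01 4.08786803e-06] 0.6
```

```bash
cat >> h.py <<'E'
from scipy.spatial.transform import Rotation as Ro
def down(y):
    y=np.array([y[0],y[1],0.])/np.hypot(*y[:2]); z=np.array([0,0,-1.]); q=Ro.from_matrix(np.c_[np.cross(y,z),y,z]).as_quat(); return [q[3],*q[:3]]
def st(): print("t",round(bot.read_clock(),2),"w",round(bot.read_gripper_width(),5),"F",round(bot.read_finger_force(),2),"ft",np.round(bot.read_ft_force(),2),"M",np.round(bot.read_moment(),3),"p",np.round(bot.read_position(),4))
E
python3 - <<'E'
from h import *
n=np.array([.389,-.921]); P=np.array([.4448,-.2886])
print(bot.grip_depth,[bot.solve_ik([*P,.2],down(s*n)) for s in (1,-1)])
js=[(np.abs(np.array(j)[3:]).max(),s) for s in (1,-1) if (j:=bot.solve_ik([*P,.2],down(s*n))) is not None]
s=min(js)[1]; print(s)
p=bot.read_position(); bot.move_linear([p[0],p[1],.30],speed=.25)
bot.set_gripper(.6,100)
bot.move_pose([*P,.18],down(s*n)); st()
bot.move_linear([*P,.06],speed=.2); snap("side","pics/side1.png"); st()
E
```

```text
0.0187 [array([-0.714812  ,  0.29091619, -0.24711258,  1.03276755,  0.        ,
        2.0271423 ]), array([-0.714812  ,  0.29091619, -0.24711258,  1.03276755,  0.        ,
       -1.11445035])]
-1
t 4.5 w 0.59821 F 0.0 ft [ 0.26 -0.27  0.08] M [ 0.021 -0.024  0.001] p [ 0.4452 -0.2881  0.1801]
t 5.3 w 0.6016 F 0.0 ft [ 0.27  0.13 -0.31] M [-0.013  0.023 -0.014] p [ 0.4458 -0.2892  0.0612]
```

View pics/side1.png

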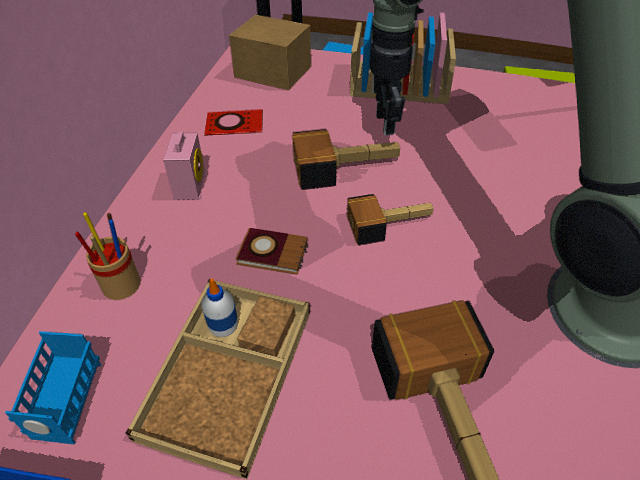

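The side view shows the fingers right above the handle near its free end (tips at ~(390,130), handle end at (400,150)). Descend, pinch and lift.

```bash
python3 - <<'E'
from h import *
P=[.4448,-.2886]
print(bot.move_linear([*P,.0125],speed=.1,until_force=15)); st()
bot.set_gripper(0,105); st()
bot.move_linear([*P,.05],speed=.06); st()
bot.move_linear([*P,.30],speed=.15); st()
snap("side","pics/side2.png")
E
```

```text
False
t 5.92 w 0.6082 F 0.0 ft [0.31 0.03 0.14] M [-0.002 -0.049 -0.024] p [ 0.4451 -0.2889  0.013 ]
t 6.39 w 0.17771 F 102.98 ft [-0.89 -0.37  1.51] M [-0.215  0.159 -0.07 ] p [ 0.4449 -0.2891  0.0129]
t 7.17 w 0.16204 F 103.02 ft [-0.69  0.03 -1.52] M [-0.18   0.181  0.011] p [ 0.4445 -0.2887  0.05  ]
t 8.98 w -0.00016 F 0.0 ft [0.15 0.26 0.02] M [ 0.013  0.006 -0.032] p [ 0.4445 -0.2883  0.2992]
```

View pics/side2.png

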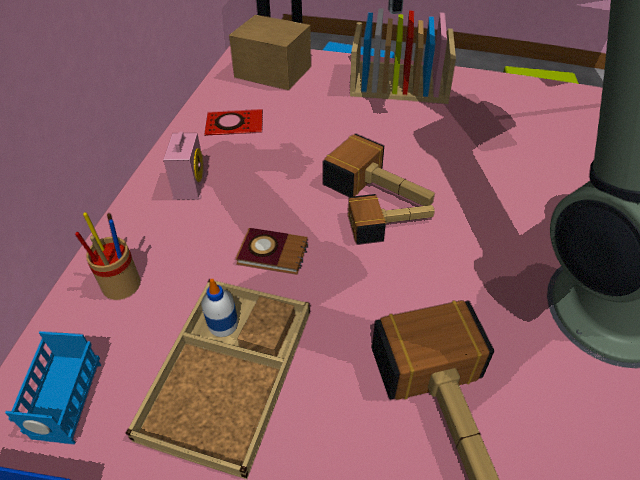

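The side view shows the fingers empty: the mallet slipped out and turned, with its head now at (353,165) and handle end at (430,197), next to the small mallet. The width at the pinch was about 15 mm instead of 22, so I'll check my calculation against the side camera.

```bash
python3 - <<'E'
from h import *
print("old grip side/top px",proj("side",[.4448,-.2886,.045]),proj("top",[.4448,-.2886,.045]),"end",proj("side",[.4165,-.2986,.045]))
j=bot.read_joint_positions(); print(j)
a=snap("side","pics/s3.png"); 
t=snap("top","pics/top3.png")
s0=cv2.imread("pics/side0.png"); s1=cv2.imread("pics/s3.png"); t1=cv2.imread("pics/top3.png")
for im,P in ((s0,[.4448,-.2886,.045]),):
    u=proj("side",P); cv2.circle(im,tuple(np.int32(np.round(u))),1,(255,0,0),-1)
o=np.zeros((600,800,3),np.uint8)
o[:240,:400]=cv2.resize(s0[110:210,280:447],(400,240),interpolation=2)
o[:240,400:]=cv2.resize(s1[120:220,290:457],(400,240),interpolation=2)
o[240:,:540]=cv2.resize(t1[160:340,340:610],(540,360),interpolation=2)
cv2.imwrite("pics/c3.png",o)
print([(np.round(d["bbox"]).tolist(),round(d["confidence"],2)) for d in bot.search_frame("top","mallet")])
E
```

```text
old grip side/top px [383.042187   145.20140563] [488.3123207  267.67619152] end [397.40472044 144.26216535]
[-7.14833721e-01  2.44348610e-01 -5.61972272e-02  1.27167915e+00
  1.52454843e-05 -1.11444880e+00]
[([116.0, 295.0, 155.0, 110.0], 0.83), ([411.0, 207.0, 81.0, 124.0], 0.71), ([352.0, 242.0, 55.0, 92.0], 0.68)]
```

View pics/c3.png

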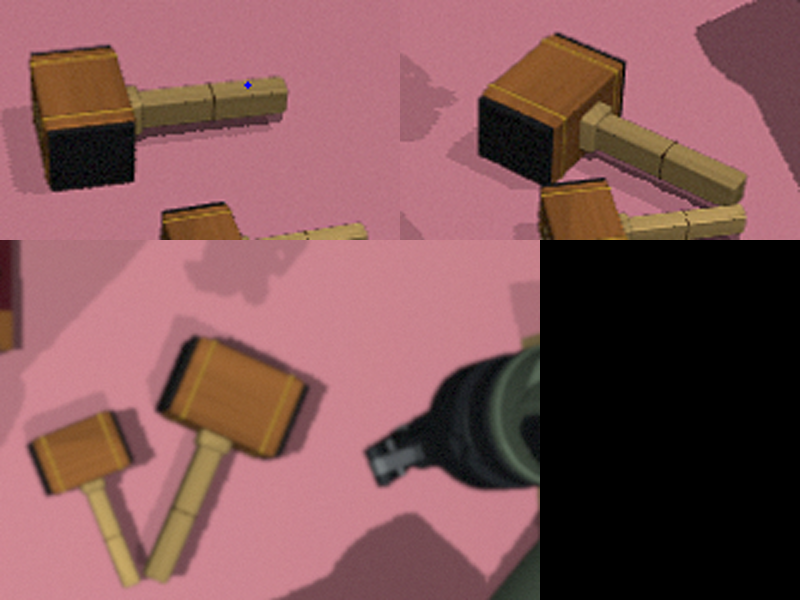

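```bash
python3 - <<'E'
from h import *
p=bot.read_position(); q=bot.read_tool_rot(); R=Ro.from_quat([*q[1:],q[0]]).as_matrix(); print(p,q); print(R)
print("tcp px now top",proj("top",p),"side",proj("side",p),"side1 expect",proj("side",[.4458,-.2892,.0612]))
print(bot.calibration("top")); print(bot.calibration("side"))
bot.set_gripper(1.0); print(bot.read_gripper_width())
t=snap("top","pics/t4.png");im=cv2.imread("pics/t4.png");cv2.imwrite("pics/t4c.png",cv2.resize(im[150:350,340:640],None,fx=2.6,fy=2.6,interpolation=2))
E
```

```text
[ 0.44460518 -0.28844746  0.29950097] [-2.85897827e-04 -1.98475386e-01  9.80105758e-01  3.76967634e-04]
[[-9.21214879e-01 -3.89053522e-01 -7.10057807e-04]
 [-3.89053953e-01  9.21214758e-01  6.25448934e-04]
 [ 4.10782620e-04  8.52423661e-04 -9.99999552e-01]]
tcp px now top [535.74977248 260.52278342] side [392.989084    27.84372198] side1 expect [383.1567454  138.52353462]
{'mtx': array([[624.77579494,   0.        , 332.04230623],
       [  0.        , 624.77579494, 243.40843564],
       [  0.        ,   0.        ,   1.        ]]), 'k1': -0.22131315937483903, 'extrinsics': array([[ 0.01047639, -0.99979897,  0.01709547, -0.01342827],
       [-0.99688816, -0.01177865, -0.07794392,  0.48709057],
       [ 0.07812962, -0.01622571, -0.99681116,  1.11066821],
       [ 0.        ,  0.        ,  0.        ,  1.        ]])}
{'mtx': array([[543.18095148,   0.        , 326.85318081],
       [  0.        , 543.18095148, 237.37572735],
       [  0.        ,   0.        ,   1.        ]]), 'k1': -0.1376012452823175, 'extrinsics': array([[-0.97464001, -0.22377458, -0.00134008,  0.48393263],
       [-0.16145673,  0.7073387 , -0.6881887 ,  0.11838116],
       [ 0.15494703, -0.67051988, -0.7255305 ,  0.87517981],
       [ 0.        ,  0.        ,  0.        ,  1.        ]])}
1.0002683580735945
```

View pics/t4c.png

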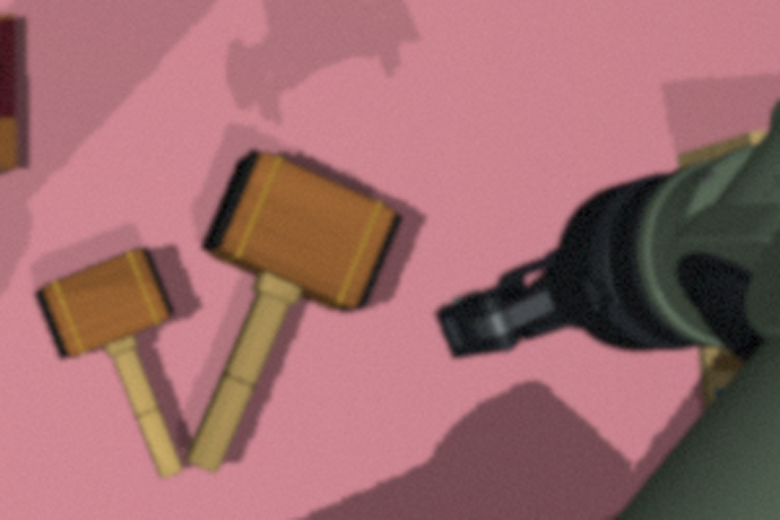

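```bash
python3 - <<'E'
from h import *
d=np.array([-.921,-.389,0]); n=np.array([-.389,.921,0]); Z=np.array([0,0,1.])
def ov(fn,cam,tcp,half,back,x0,y0,w,h,f):
    im=cv2.imread(fn)[y0:y0+h,x0:x0+w]; im=cv2.resize(im,None,fx=f,fy=f,interpolation=2)
    im=cv2.convertScaleAbs(im,alpha=1.5,beta=30)
    tc=np.array(tcp)+Z*back
    for s,col in ((half,(0,255,0)),(-half,(0,255,255))):
        q=[proj(cam,tc+s*n+a*d+b*Z) for a,b in ((.011,0),(-.011,0),(-.011,.04),(.011,.04))]
        cv2.polylines(im,[np.int32([( (u[0]-x0+.5)*f,(u[1]-y0+.5)*f) for u in q])],True,col,1)
    return im
a=ov("pics/side1.png","side",[.4458,-.2892,.0612],.0255,.006,340,60,80,120,5)
b=ov("pics/top3.png","top",[.4446,-.28845,.2995],0.0,0,490,230,80,80,5)
o=np.zeros((600,800,3),np.uint8); o[:a.shape[0],:400]=a; o[:400,400:]=b
cv2.imwrite("pics/ov.png",o)
E
```

```text
(no output)
```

View pics/ov.png

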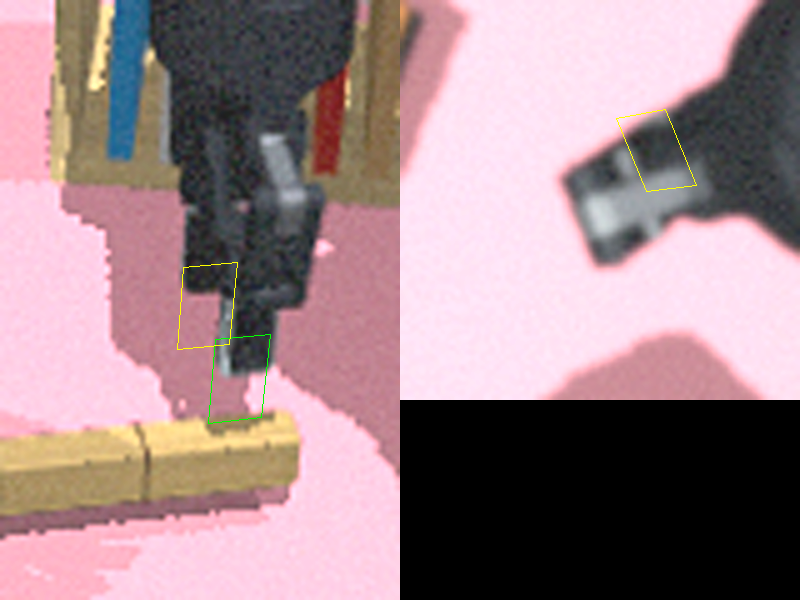

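The overlay suggests the fingertips don't sit where the TCP model puts them. A gentle touch on free table gives the tip height directly, plus a clean picture of the fingertip position.

```bash
python3 - <<'E'
from h import *
bot.set_gripper(0,60); print(bot.read_gripper_width())
P=[.4446,-.2885]
bot.move_linear([*P,.06],speed=.3)
print(bot.move_linear([*P,.001],speed=.05,until_force=6)); st()
p=bot.read_position()
d=np.array([-.921,-.389,0]); n=np.array([-.389,.921,0]); Z=np.array([0,0,1.])
o=np.zeros((400,800,3),np.uint8)
for i,c in enumerate(("side","top")):
    im=snap(c,f"pics/{c}5.png"); im=cv2.imread(f"pics/{c}5.png")
    u=proj(c,p); x0,y0=int(u[0])-40,int(u[1])-50; f=5
    im=cv2.resize(im[y0:y0+80,x0:x0+80],None,fx=f,fy=f,interpolation=2); im=cv2.convertScaleAbs(im,alpha=1.5,beta=30)
    print(c,u,x0,y0)
    q=[proj(c,p+a*d+b*Z) for a,b in ((.011,0),(-.011,0),(-.011,.04),(.011,.04))]
    cv2.polylines(im,[np.int32([((v[0]-x0+.5)*f,(v[1]-y0+.5)*f) for v in q])],True,(0,255,255),1)
    o[:,i*400:i*400+400]=im
cv2.imwrite("pics/ov5.png",o)
E
```

```text
0.00397656835229985
False
t 13.07 w 0.00034 F 0.0 ft [-0.05  0.16  0.25] M [-0.037 -0.031  0.04 ] p [ 0.4449 -0.2887  0.0013]
side [381.56666522 161.9014838 ] 341 111
top [482.22908002 268.5812296 ] 442 218
```

View pics/ov5.png

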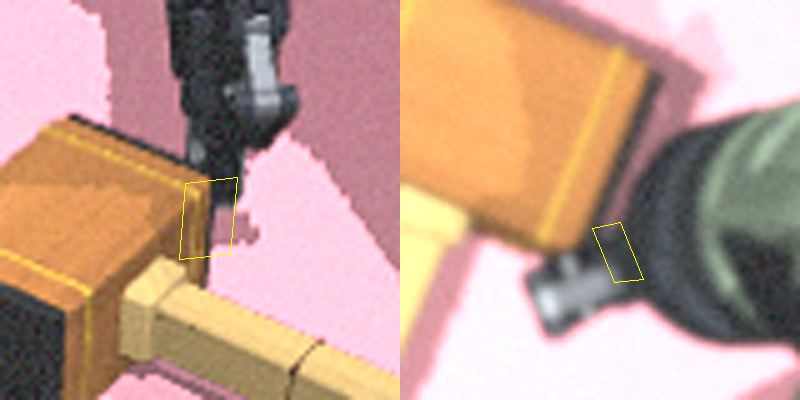

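```bash
python3 - <<'E'
from h import *
def tri(a,b):
    o1,d1=ray("top",a);o2,d2=ray("side",b)
    s=np.linalg.lstsq(np.c_[d1,-d2],o2-o1,rcond=None)[0]; p,q=o1+s[0]*d1,o2+s[1]*d2; return np.round((p+q)/2,4),round(np.linalg.norm(p-q),4)
print("knuckle",tri((442+145/5,218+295/5),(341+265/5,111+102/5)))
print("link top",tri((442+205/5,218+280/5),(341+258/5,111+40/5)))
# nozzle: 4.2 zoom of known pics, orange blob centroid
for c,box in (("top",(140,185,215,250)),("side",(275,300,200,225))):
    im=cv2.imread(f"pics/{c}0.png"); h=cv2.cvtColor(im,cv2.COLOR_BGR2HSV); y0,y1,x0,x1=box
    m=(h[...,0]<14)&(h[...,1]>170)&(h[...,2]>90); m2=np.zeros_like(m); m2[y0:y1,x0:x1]=m[y0:y1,x0:x1]; ys,xs=np.where(m2); print(c,xs.mean(),ys.mean(),ys.min(),len(xs))
    globals()[c]=(xs.mean(),ys.mean())
print("nozzle",tri(top,side))
# mallet now: head top corner from c3 view: right-far corner etc.
print("head corner (band/right far)",tri((442+250/5,218+72/5),(341+212/5,111+172/5)))
p=bot.read_position(); bot.move_linear([p[0],p[1],.15],speed=.25)
E
```

```text
knuckle (array([ 0.4237, -0.2392,  0.1173]), np.float64(0.0045))
link top (array([ 0.4292, -0.2556,  0.1335]), np.float64(0.0029))
top 227.2 157.6 155 10
side 213.8148148148148 286.6296296296296 279 27
nozzle (array([0.6253, 0.174 , 0.1003]), np.float64(0.0011))
head corner (band/right far) (array([ 0.4769, -0.2975,  0.0401]), np.float64(0.064))
```

```bash
python3 - <<'E'
from h import *
p=bot.read_position()
bot.move_linear([p[0],p[1],.01],speed=.25)
print(bot.move_linear([p[0],p[1],-.03],speed=.03,until_force=6)); st()
bot.move_linear([p[0],p[1],.18],speed=.3)
snap("top","pics/top6.png"); snap("side","pics/side6.png"); st()
# mallet measurement
im=cv2.imread("pics/top6.png"); hsv=cv2.cvtColor(im,cv2.COLOR_BGR2HSV)
m=((hsv[...,0]>12)&(hsv[...,0]<35)&(hsv[...,1]>60))
for y in range(200,336,5):
    x=np.where(m[y,400:500])[0]+400; print(y,(x.min(),x.max(),len(x)) if len(x) else None,end='; ')
cv2.imwrite("pics/c6.png",cv2.resize(im[195:345,395:500],None,fx=4,fy=4,interpolation=cv2.INTER_CUBIC))
E
```

```text
True
t 15.38 w 0.00081 F 2.39 ft [-1.89 -2.11  3.96] M [-0.26   0.313  0.019] p [ 0.4443 -0.2892 -0.0091]
t 16.26 w -0.00145 F 0.0 ft [ 0.37 -0.62 -0.15] M [ 0.016 -0.013  0.058] p [ 0.443  -0.2871  0.1776]
200 None; 205 None; 210 (np.int64(438), np.int64(448), 11); 215 (np.int64(437), np.int64(456), 20); 220 (np.int64(434), np.int64(467), 34); 225 (np.int64(427), np.int64(477), 46); 230 (np.int64(431), np.int64(488), 58); 235 (np.int64(428), np.int64(491), 64); 240 (np.int64(421), np.int64(489), 66); 245 (np.int64(421), np.int64(486), 66); 250 (np.int64(428), np.int64(483), 56); 255 (np.int64(438), np.int64(482), 45); 260 (np.int64(400), np.int64(480), 44); 265 (np.int64(400), np.int64(478), 35); 270 (np.int64(400), np.int64(449), 18); 275 (np.int64(434), np.int64(447), 14); 280 (np.int64(432), np.int64(445), 14); 285 (np.int64(430), np.int64(443), 14); 290 (np.int64(427), np.int64(441), 15); 295 (np.int64(425), np.int64(438), 14); 300 (np.int64(423), np.int64(436), 14); 305 (np.int64(400), np.int64(434), 15); 310 (np.int64(400), np.int64(432), 17); 315 (np.int64(400), np.int64(430), 20); 320 (np.int64(400), np.int64(428), 22); 325 (np.int64(400), np.int64(425), 22); 330 (np.int64(401), np.int64(422), 12); 335 None;
```

View pics/c6.png

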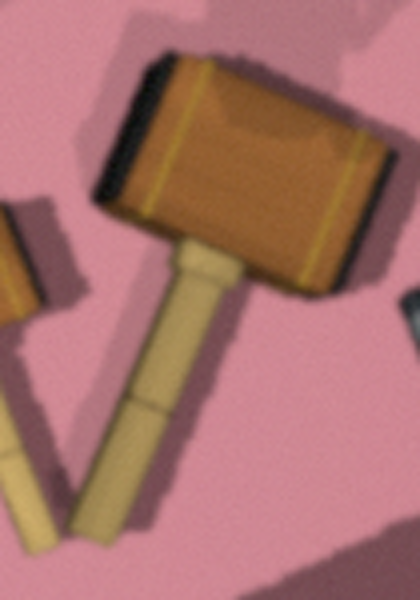

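```bash
cat > meas.py <<'E'
from h import *
im=cv2.imread("pics/top6.png"); hsv=cv2.cvtColor(im,cv2.COLOR_BGR2HSV)
m=((hsv[...,0]>12)&(hsv[...,0]<35)&(hsv[...,1]>60))
R=[];L=[]
for y in range(276,326):
    x=np.where(m[y,420 if y<303 else 412:452])[0]+(420 if y<303 else 412)
    R.append(onz("top",(x.max()+.5,y),.045)[:2])
    if y<303: L.append(onz("top",(x.min()-.5,y),.032)[:2])
ds=[]
for P in (R,L):
    P=np.array(P); c=P.mean(0); d=np.linalg.svd(P-c)[2][0]; d*=-np.sign(d[0]); ds.append(d)
    print(c,d)
d=ds[0]+ds[1]; d/=np.linalg.norm(d); n=np.array([-d[1],d[0]])
oR,oL=np.mean(np.array(R)@n),np.mean(np.array(L)@n); print("width",oR-oL)
c=lambda u,v:(395+u/4-.4,195+v/4-.4)
e=[onz("top",c(*q),.045)[:2] for q in ((70,525),(115,545))]; print("end",e,np.linalg.norm(e[0]-e[1]))
end=np.mean(e,0)@d
print("head edge-end",end-onz("top",c(320,297),.064)[:2]@d,"to far",end-onz("top",c(175,55),.064)[:2]@d)
ax=(oR+oL)/2*n; 
grip=lambda s: ax+d*(end-s)
print("d",d,"grip38",grip(.038))
E
python3 - <<'E'
from meas import *
print([bot.solve_ik([*grip(.038),.1],down(s*n)) for s in (1,-1)])
E
```

```text
[ 0.38583664 -0.19390525] [-0.91803701  0.3964947 ]
[ 0.406212   -0.17935434] [-0.91667328  0.39963745]
width 0.021459130189776902
end [array([ 0.34083552, -0.15048967]), array([ 0.33201359, -0.17066388])] 0.022018748182981503
head edge-end 0.13562573465438166 to far 0.20723774404654083
d [-0.91735649  0.39806666] grip38 [ 0.37121435 -0.17586405]
[array([-0.62258125,  0.18079096, -0.682812  ,  0.70719337,  0.        ,
        2.92841977]), array([-0.62258125,  0.18079096, -0.682812  ,  0.70719337,  0.        ,
       -0.21317289])]
```

```bash
python3 - <<'E'
from meas import *
g=grip(.038)
bot.set_gripper(.42,100)
bot.move_pose([*g,.12],down(-n))
bot.move_linear([*g,.03],speed=.2)
print(bot.move_linear([*g,-.001],speed=.05,until_force=10)); st()
bot.set_gripper(0,60); st()
snap("side","pics/side7.png")
im=cv2.imread("pics/side7.png"); cv2.imwrite("pics/s7c.png",cv2.resize(im[110:250,300:470],None,fx=4,fy=4,interpolation=2))
E
```

```text
[ 0.38583664 -0.19390525] [-0.91803701  0.3964947 ]
[ 0.406212   -0.17935434] [-0.91667328  0.39963745]
width 0.021459130189776902
end [array([ 0.34083552, -0.15048967]), array([ 0.33201359, -0.17066388])] 0.022018748182981503
head edge-end 0.13562573465438166 to far 0.20723774404654083
d [-0.91735649  0.39806666] grip38 [ 0.37121435 -0.17586405]
False
t 18.93 w 0.42122 F 0.0 ft [-0.09  0.32  0.37] M [-0.069  0.017  0.025] p [ 0.3712 -0.1758 -0.0011]
t 19.2 w 0.24192 F 60.69 ft [-0.49  1.28  1.64] M [ 0.107 -0.025  0.1  ] p [ 0.3714 -0.1759 -0.0007]
```

Width is now 0.242 ≈ 20.6 mm plus ~1 mm of compression, which is a full grip on the 22 mm sides. Lift with checks.

```bash
python3 - <<'E'
from h import *
p=bot.read_position()
bot.set_gripper(0,110); st()
bot.move_linear([p[0],p[1],.03],speed=.05); st()
if bot.read_finger_force()>90 and bot.read_gripper_width()>.2:
    bot.move_linear([p[0],p[1],.10],speed=.12); st()
    bot.move_linear([p[0],p[1],.33],speed=.2); st()
snap("side","pics/side8.png"); snap("top","pics/top8.png")
for c in("side","top"): print([(np.round(d["bbox"]).tolist(),round(d["confidence"],2)) for d in bot.search_frame(c,"mallet")])
E
```

```text
t 19.47 w 0.22578 F 111.11 ft [-1.15  0.39  3.05] M [ 0.159 -0.023  0.146] p [ 0.3714 -0.1758 -0.0008]
t 20.23 w 0.22233 F 110.46 ft [ 0.09  0.55 -3.01] M [ 0.182  0.458 -0.041] p [ 0.3713 -0.1758  0.03  ]
t 20.97 w 0.22619 F 110.47 ft [ 0.32  0.15 -4.73] M [0.154 0.415 0.008] p [ 0.371  -0.1756  0.0994]
t 22.27 w 0.22501 F 110.46 ft [ 0.02  0.76 -4.16] M [0.204 0.449 0.019] p [ 0.3708 -0.1755  0.3288]
[([349.0, 192.0, 88.0, 55.0], 0.93), ([371.0, 298.0, 127.0, 182.0], 0.83), ([321.0, 1.0, 146.0, 44.0], 0.78)]
[([448.0, 174.0, 114.0, 174.0], 0.98), ([117.0, 295.0, 156.0, 109.0], 0.89), ([356.0, 245.0, 51.0, 90.0], 0.64)]
```

```bash
python3 - <<'E'
from h import *
for f in (70,50,42,36,31,27,23,20):
    bot.set_gripper(0,f); M=bot.read_moment(); print(f,round(bot.read_clock(),2),round(bot.read_gripper_width(),4),round(bot.read_finger_force(),1),np.round(M,2),round(bot.read_ft_force()[2],1))
E
```

```text
70 22.68 0.2251 110.5 [0.19 0.5  0.01] -3.7
50 22.9 0.2266 110.5 [ 0.15  0.41 -0.02] -3.6
42 23.12 0.2265 110.5 [0.17 0.44 0.02] -3.4
36 23.33 0.2261 110.5 [ 0.19  0.36 -0.02] -2.8
31 23.55 0.224 110.5 [0.19 0.44 0.  ] -3.2
27 23.77 0.2254 110.5 [0.18 0.46 0.02] -4.2
23 23.98 0.226 110.5 [0.14 0.43 0.02] -4.2
20 24.2 0.2236 110.5 [ 0.16  0.42 -0.03] -4.4
```

```bash
python3 - <<'E'
from h import *
w=.236
for i in range(14):
    bot.set_gripper(w,110); F=bot.read_finger_force(); M=bot.read_moment(); print(round(w,4),round(bot.read_clock(),2),round(bot.read_gripper_width(),4),round(F,1),np.round(M,2),round(bot.read_ft_force()[2],1))
    if F<20 or np.hypot(M[0],M[1])<.15: break
    w+=.005 if F>60 else .003 if F>40 else .0015
E
```

```text
0.236 24.42 0.2391 63.8 [ 0.18  0.43 -0.01] -3.6
0.241 24.63 0.2479 49.1 [ 0.17  0.41 -0.03] -4.2
0.244 24.85 0.2458 40.3 [0.12 0.41 0.01] -3.9
0.247 25.07 0.2524 31.1 [ 0.15  0.24 -0.02] -3.1
0.2485 25.28 0.2475 28.2 [ 0.21  0.49 -0.04] -5.8
0.25 25.5 0.2492 24.8 [-0.   -0.05 -0.07] -3.5
```

```bash
python3 - <<'E'
from h import *
def rd(): 
    M=np.mean([bot.read_moment() for _ in range(4)],0); print(round(bot.read_clock(),2),round(bot.read_gripper_width(),4),round(bot.read_finger_force(),1),np.round(M,3),round(bot.read_ft_force()[2],1))
rd(); bot.wait(.2); rd()
for w in (.2517,.2532):
    bot.set_gripper(w,110); rd()
bot.wait(.3); rd()
bot.set_gripper(.2385,110); rd()
for c in ("side","top"): snap(c,f"pics/{c}9.png"); print(c,[(np.round(d["bbox"]).tolist(),round(d["confidence"],2)) for d in bot.search_frame(c,"mallet")])
print(bot.read_position(),bot.read_tool_rot())
a=cv2.imread("pics/side9.png"); b=cv2.imread("pics/top9.png")
o=np.zeros((600,800,3),np.uint8); o[:300,:400]=cv2.resize(a[0:240,240:560],(400,300)); o[:300,400:]=cv2.resize(b[140:380,340:640],(400,300)); cv2.imwrite("pics/c9.png",o[:300])
E
```

```text
25.5 0.2492 24.8 [-0.    -0.053 -0.066] -3.5
25.7 0.25 24.8 [-0.006  0.123  0.052] -3.6
25.92 0.2569 19.1 [0.044 0.038 0.066] -3.9
26.13 0.2507 14.2 [ 0.049  0.083 -0.036] -3.9
26.43 0.2523 14.2 [-0.003  0.095 -0.014] -4.5
26.65 0.2458 37.9 [ 0.034  0.136 -0.012] -3.5
side [([373.0, 2.0, 93.0, 130.0], 0.74), ([349.0, 194.0, 89.0, 49.0], 0.73), ([372.0, 300.0, 127.0, 179.0], 0.73)]
top [([411.0, 257.0, 76.0, 90.0], 0.74), ([117.0, 294.0, 152.0, 110.0], 0.73), ([355.0, 244.0, 52.0, 89.0], 0.57)]
[ 0.37143288 -0.17589606  0.33000645] [-7.24382499e-06  2.03260876e-01  9.79124617e-01 -9.43056132e-06]
```

View pics/c9.png

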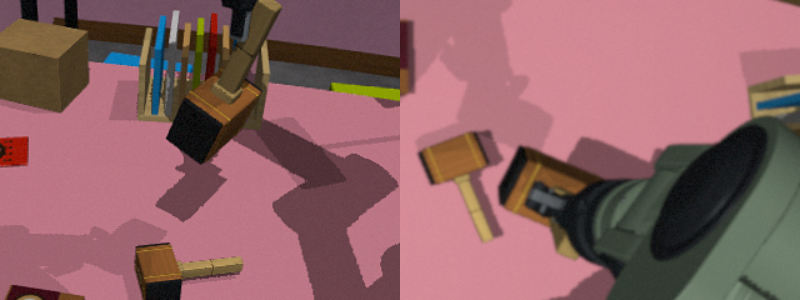

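```bash
cat > tilt.py <<'E'
from h import *
from scipy.optimize import minimize_scalar
def boxpred(cam,g,d,th,L=.177):
    d=np.array([d[0],d[1],0]); n=np.array([-d[1],d[0],0]); Z=np.array([0,0,1.])
    u=-np.cos(th)*Z-np.sin(th)*d; v=np.cross(u,n)   # u: towards foot
    P=[proj(cam,g+u*(L-a)+n*b+v*c) for a in (0,.075) for b in(-.0575,.0575) for c in(-.032,.032)]
    P=np.array(P); return P.min(0),P.max(0)
def tilt(d,b,g):   # b side bbox: uses left edge and bottom
    f=lambda t:(lambda q:(q[0][0]-b[0])**2+(q[1][1]-b[1]-b[3])**2)(boxpred("side",g,d,t))
    r=min((minimize_scalar(f,bounds=(-.8,-.0),method="bounded"),minimize_scalar(f,bounds=(0,.8),method="bounded")),key=lambda r:r.fun); return np.degrees(r.x),r.fun**.5
def see(d):
    snap("side","pics/tmp.png"); bs=bot.search_frame("side","mallet")
    p=bot.read_position()
    for b in bs:
        for dz in (.019,.029): print(np.round(b["bbox"]),tilt(d,b["bbox"],p+np.array([0,0,dz])))
def rd(): 
    M=np.mean([bot.read_moment() for _ in range(6)],0); print(round(bot.read_clock(),2),round(bot.read_gripper_width(),4),round(bot.read_finger_force(),1),np.round(M,3),round(bot.read_ft_force()[2],1))
E
python3 - <<'E'
from tilt import *
d=np.array([-.91736,.39807]); p=bot.read_position()
for dz in (.019,.029): print(tilt(d,[373,2,93,130],p+np.array([0,0,dz])),[np.round(boxpred("side",p+np.array([0,0,dz]),d,t)) for t in (0,.2,.4)])
for w in (.2535,.2545):
    bot.set_gripper(w,110); rd()
    if bot.read_finger_force()<9: break
bot.wait(.2); rd(); see(d)
E
```

```text
(np.float64(14.665130272992583), np.float64(14.465810731711784)) [array([[387.,  72.],
       [459., 154.]]), array([[370.,  65.],
       [447., 147.]]), array([[355.,  55.],
       [436., 137.]])]
(np.float64(13.083298835882468), np.float64(10.086292859550863)) [array([[388.,  67.],
       [460., 149.]]), array([[370.,  59.],
       [448., 142.]]), array([[355.,  50.],
       [437., 132.]])]
27.07 0.2534 13.2 [ 0.028  0.047 -0.038] -3.7
27.28 0.2563 9.9 [ 0.035  0.12  -0.024] -3.4
27.48 0.2573 9.9 [ 0.092  0.051 -0.036] -3.5
[350. 198.  86.  46.] (np.float64(3.6868503413352776), np.float64(96.67063499378538))
[350. 198.  86.  46.] (np.float64(3.4685161085423517), np.float64(101.41838531443794))
[370. 298. 125. 182.] (np.float64(-11.794622524566602), np.float64(324.8814494636973))
[370. 298. 125. 182.] (np.float64(-11.45599961846738), np.float64(329.90506132005237))
[237. 229.  73.  46.] (np.float64(24.57956036485381), np.float64(181.34543646463402))
[237. 229.  73.  46.] (np.float64(24.022803042923083), np.float64(185.23177176048014))
[128. 282. 184. 196.] (np.float64(19.05938687281434), np.float64(409.7267181832771))
[128. 282. 184. 196.] (np.float64(18.893365918676082), np.float64(413.87776536168855))
```

```bash
python3 - <<'E'
from tilt import *
d=np.array([-.91736,.39807,0]); n=np.array([-d[1],d[0],0])
bot.set_gripper(.230,110); rd(); bot.wait(.2)
def q4(R): q=R.as_quat(); return [q[3],*q[:3]]
q0=down(-n); R0=Ro.from_quat([*q0[1:],q0[0]])
R1=Ro.from_rotvec(-n*.19)*R0
p=bot.read_position(); bot.move_linear([p[0],p[1],.36],speed=.12,rotation=q4(R1)); bot.wait(.3); rd()
dy=np.array([-.9986,.053,0]); ny=np.array([-dy[1],dy[0],0])
q0=down(-ny); R2=Ro.from_rotvec(-ny*.19)*Ro.from_quat([*q0[1:],q0[0]])
bay=np.array([.5962,.3026]); t=bay+.0036*dy[:2]
print(bot.solve_ik([*t,.36],q4(R2)),bot.solve_ik([*t,.18],q4(R2)))
bot.move_pose([*t,.36],q4(R2)); bot.wait(.3); rd(); st()
for c in ("side","top"): snap(c,f"pics/{c}10.png"); print(c,[(np.round(x["bbox"]).tolist(),round(x["confidence"],2)) for x in bot.search_frame(c,"mallet")])
g=np.array([*bay,.36+.019])
for c in("side","top"): print(c,[np.round(boxpred(c,g+[0,0,z],dy,0)).tolist() for z in (0,.02)])
E
```

```text
27.8 0.2459 54.7 [0.011 0.075 0.009] -3.0
28.7 0.241 54.6 [-0.172 -0.282 -0.006] -3.2
[0.32625151 0.76001463 0.90839118 1.895961   0.06998213 0.37307138] [0.32625151 0.71974967 0.38209028 1.40992507 0.06998213 0.37307138]
30.92 0.2464 54.6 [ 0.004 -0.335 -0.053] -3.7
t 30.92 w 0.24643 F 54.59 ft [ 1.06 -0.39 -3.69] M [ 0.004 -0.335 -0.053] p [0.5929 0.302  0.3603]
side [([111.0, 152.0, 107.0, 204.0], 0.95), ([347.0, 195.0, 89.0, 49.0], 0.58), ([369.0, 297.0, 129.0, 180.0], 0.58)]
top [([355.0, 244.0, 53.0, 90.0], 0.93), ([72.0, 125.0, 94.0, 48.0], 0.72), ([189.0, 298.0, 85.0, 95.0], 0.62)]
side [[[116.0, 237.0], [228.0, 371.0]], [[110.0, 224.0], [226.0, 361.0]]]
top [[[82.0, 129.0], [174.0, 185.0]], [[77.0, 126.0], [171.0, 182.0]]]
```

```bash
python3 - <<'E'
from tilt import *
from scipy.optimize import least_squares
dy=np.array([-.9986,.053,0]); bay=np.array([.5962,.3026])
S=[111,152,107,204]; T=[72,125,94,48]
def res(v):
    g=np.array([bay[0]+v[0],bay[1]+v[1],.379+v[2]]); a,b=boxpred("side",g,dy,v[3]); c,e=boxpred("top",g,dy,v[3])
    return [a[0]-S[0],b[0]-S[0]-S[2],b[1]-S[1]-S[3],c[0]-T[0],e[0]-T[0]-T[2],c[1]-T[1],v[0]/.004,v[1]/.004]
r=least_squares(res,[0,0,.02,0]); print(r.x,np.round(r.fun,1))
# handle axis in side image: pale mask rows above head
im=cv2.imread("pics/side10.png"); h=cv2.cvtColor(im,cv2.COLOR_BGR2HSV)
m=(h[...,0]>12)&(h[...,0]<35)&(h[...,1]>50)&(h[...,2]>60)
for y in range(150,300,10):
    x=np.where(m[y,100:230])[0]+100; print(y,(x.min(),x.max(),len(x)) if len(x) else None,end='; ')
print()
for th in (-.1,0,.1,.2):
    u=-np.cos(th)*np.array([0,0,1.])-np.sin(th)*dy
    print(th,[np.round(proj("side",np.array([*bay,.379+r.x[2]])+u*s),1).tolist() for s in (-.03,0,.05,.1)])
E
```

```text
[-0.01608159  0.00260205  0.03259781  0.11999016] [-3.5  2.2  0.4  1.2  1.2  0.6 -4.   0.7]
150 (np.int64(138), np.int64(199), 14); 160 (np.int64(130), np.int64(202), 41); 170 (np.int64(129), np.int64(202), 41); 180 (np.int64(131), np.int64(200), 36); 190 (np.int64(136), np.int64(163), 28); 200 (np.int64(141), np.int64(166), 26); 210 (np.int64(144), np.int64(167), 24); 220 (np.int64(139), np.int64(170), 26); 230 (np.int64(141), np.int64(182), 34); 240 (np.int64(100), np.int64(210), 76); 250 (np.int64(100), np.int64(208), 67); 260 (np.int64(103), np.int64(210), 79); 270 (np.int64(100), np.int64(209), 80); 280 (np.int64(100), np.int64(210), 94); 290 (np.int64(102), np.int64(229), 99); 
-0.1 [[126.1, 156.0], [137.7, 183.5], [155.3, 224.7], [171.1, 260.8]]
0 [[129.1, 156.4], [137.7, 183.5], [150.7, 223.9], [162.4, 259.0]]
0.1 [[132.2, 157.1], [137.7, 183.5], [146.1, 222.7], [153.6, 256.6]]
0.2 [[135.3, 158.1], [137.7, 183.5], [141.3, 221.1], [144.7, 253.6]]
```

```bash
python3 - <<'E'
from tilt import *
p=bot.read_position(); x,y=.5926,.3028
bot.move_linear([x,y,.21],speed=.15); bot.wait(.2); st()
hit=bot.move_linear([x,y,.115],speed=.03,until_force=3.5); print(hit); st()
for c in ("side","top"): snap(c,f"pics/{c}11.png"); print(c,[(np.round(q["bbox"]).tolist(),round(q["confidence"],2)) for q in bot.search_frame(c,"mallet")])
dy=np.array([-.9986,.053,0])
g=np.array([.5962,.3026,.183])
for c in("side","top"): print(c,np.round(boxpred(c,g,dy,0)).tolist())
E
```

```text
t 32.47 w 0.24261 F 54.61 ft [-0.31  0.47 -3.95] M [-0.022 -0.339  0.033] p [0.5931 0.303  0.2109]
True
t 34.54 w 0.24341 F 55.63 ft [ 0.81 -0.19  5.61] M [ 0.015 -0.067  0.027] p [0.5927 0.3028 0.1411]
side [([162.0, 306.0, 79.0, 131.0], 0.94), ([349.0, 195.0, 88.0, 47.0], 0.89), ([124.0, 281.0, 185.0, 196.0], 0.41)]
top [([354.0, 244.0, 54.0, 89.0], 0.97), ([124.0, 160.0, 71.0, 38.0], 0.82), ([188.0, 298.0, 83.0, 98.0], 0.74)]
side [[161.0, 333.0], [247.0, 443.0]]
top [[123.0, 157.0], [198.0, 203.0]]
```

```bash
python3 - <<'E'
from tilt import *
for w in (.246,.250,.2535,.256,.259,.265,.28):
    bot.set_gripper(w,110); rd()
snap("side","pics/s12.png")
bot.wait(.2)
bot.set_gripper(.7,110); bot.wait(.3)
p=bot.read_position(); bot.move_linear([p[0],p[1],.30],speed=.15); st()
bot.move_linear([p[0]-.25,p[1]-.12,.36],speed=.3); bot.wait(.2); st()
for c in ("side","top"): snap(c,f"pics/{c}13.png"); print(c,[(np.round(q["bbox"]).tolist(),round(q["confidence"],2)) for q in bot.search_frame(c,"mallet")])
dy=np.array([-.9986,.053,0]); g=np.array([.5962,.3026,.191])
for c in("side","top"): print(c,np.round(boxpred(c,g,dy,0,.185)).tolist(),"end",proj(c,g+[0,0,.03]))
for t in ("notebook","glue_bottle","sanding_block"): print(t,[np.round(q["bbox"]).tolist() for q in bot.search_frame("top",t)][:1])
E
```

```text
34.96 0.2463 38.7 [-0.034 -0.028  0.045] 5.5
35.17 0.2478 25.6 [-0.005 -0.017 -0.062] 5.8
35.39 0.2591 14.1 [-0.029 -0.015  0.014] 5.1
35.61 0.2543 5.8 [-0.032 -0.028 -0.003] 5.2
35.83 0.2534 0.6 [ 0.274 -0.187 -0.07 ] 1.9
36.04 0.2624 0.5 [ 0.191 -0.188 -0.008] 0.5
36.26 0.2784 0.0 [-0.011 -0.216  0.004] 0.0
t 38.47 w 0.70155 F 0.0 ft [ 0.31 -0.6  -0.67] M [-0.047 -0.189  0.008] p [0.5912 0.3023 0.2992]
t 39.8 w 0.70225 F 0.0 ft [-0.21 -0.18 -0.01] M [-0.003 -0.196  0.012] p [0.3421 0.1826 0.3593]
side [([371.0, 298.0, 124.0, 182.0], 0.84), ([346.0, 194.0, 90.0, 49.0], 0.83), ([160.0, 303.0, 82.0, 135.0], 0.73)]
top [([133.0, 296.0, 139.0, 98.0], 0.97), ([124.0, 146.0, 74.0, 47.0], 0.81), ([353.0, 246.0, 56.0, 90.0], 0.6)]
side [[161.0, 333.0], [247.0, 443.0]] end [180.32460988 311.96424831]
top [[123.0, 157.0], [198.0, 203.0]] end [132.70673487 159.98213543]
notebook [[306.0, 156.0, 43.0, 62.0]]
glue_bottle [[216.0, 146.0, 31.0, 31.0]]
sanding_block [[211.0, 184.0, 48.0, 41.0]]
```

```bash
python3 - <<'E'
from tilt import *
from scipy.optimize import least_squares
dy=np.array([-.9986,.053,0]); ny=np.array([-dy[1],dy[0],0])
B=dict(side=[160,303,242,438],top=[124,146,198,193])
def box(c,v):
    a=np.array([np.sin(v[2]),0,np.cos(v[2])]); f=np.array([.5962+v[0],.3026+v[1],.006]); X=np.cross(ny,a)
    P=[f+a*h+ny*s+X*t for h,W,D in((0,.0575,.032),(.075,.0575,.032),(.215,.011,.013)) for s in(-W,W) for t in(-D,D)]
    P=np.array([proj(c,q) for q in P]); return np.r_[P.min(0),P.max(0)]
r=least_squares(lambda v:np.r_[box("side",v)-B["side"],box("top",v)-B["top"]],[0,0,0]); print(r.x,np.round(r.fun,1))
a=bot.search_frame("side","mallet_foot"); print([np.round(x["bbox"]).tolist() for x in a])
# handle centre line in side image
im=cv2.imread("pics/side13.png"); h=cv2.cvtColor(im,cv2.COLOR_BGR2HSV); m=(h[...,0]>12)&(h[...,0]<35)&(h[...,1]>50)&(h[...,2]>60)
im2=cv2.imread("pics/side12.png")
for y in range(304,360,6):
    x=np.where(m[y,155:245])[0]+155; print(y,(x.min(),x.max(),len(x)) if len(x) else None,end='; ')
for th in(-.08,0,.08): print(th,[np.round(proj("side",[.5962+r.x[0]+z*np.sin(th),.3026+r.x[1],.006+z*np.cos(th)]),1) for z in (.1,.15,.2)])
E
```

```text
[ 0.00946468 -0.00184733 -0.01955039] [-4.2 -3.4 -0.9  2.2  0.3  2.   1.   4.6]
[[160.0, 303.0, 78.0, 136.0], [372.0, 304.0, 128.0, 175.0], [347.0, 195.0, 87.0, 50.0]]
304 (np.int64(166), np.int64(244), 28); 310 (np.int64(162), np.int64(244), 44); 316 (np.int64(160), np.int64(244), 51); 322 (np.int64(162), np.int64(244), 51); 328 (np.int64(165), np.int64(244), 52); 334 (np.int64(167), np.int64(244), 60); 340 (np.int64(169), np.int64(244), 52); 346 (np.int64(172), np.int64(244), 63); 352 (np.int64(170), np.int64(244), 68); 358 (np.int64(166), np.int64(244), 71); -0.08 [array([198.1, 362.9]), array([193.7, 342.6]), array([188.9, 319.8])]
0 [array([192.3, 361.5]), array([184.6, 340.4]), array([176.1, 316.7])]
0.08 [array([186.7, 360.3]), array([175.7, 338.7]), array([163.6, 314.4])][ WARN:0@2.039] global loadsave.cpp:275 findDecoder imread_('pics/side12.png'): can't open/read file: check file path/integrity
```

The mallet stands upright: fitted tilt is about 0.02 rad and the foot is about 10 mm from the bay centre. The other things are unmoved, so I'm handing in.

```bash
python3 -c "
from cell import bot
print(bot.close_job(),bot.read_clock())"
```

```text
the job is handed in; nothing more can be done
the job is handed in; nothing more can be done
```

The mallet is standing on its head in the big bay, released and upright to within measurement error, after a first grasp that slipped and dropped it from an unknown height before a second held; the job is handed in, but I have not seen the verdict, and that drop could count as a failure.

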